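# Hang the parts pail on the stand by its bail

### The job

Raise the folded-down wire bail of the small parts pail upright while the pail stays standing on the bench, then carry the pail by the bail to the stand and hang it on the fork with the bail wire dropped fully into the notches of both arms. Be gentle: do not press the wire hard on the fork, keep the pail upright so that its parts do not spill, do not shove it about while raising the bail, and leave the other things where they are.

Things in the scene. Friction and masses are not known exactly. Their poses are not given: they have to be found in the camera images.
- pail: Small round open steel pail with brass standoffs in it, 88 mm wide at the rim, 72 at the foot, 80 mm high, 0.35 to 0.65 kg in all, loose on the bench. Origin at the centre of its underside, z up. The bail turns about the pail's y axis at 70 mm height, on ears at y = +-50 mm; upright, its sleeve is 165 mm above the underside.
- bail (a joint): Angle of the bail on the pail in rad about the pail's y axis: 0 upright, positive folded to the pail's +x side (about 1.3 to 1.55 at the start, roughly level). The hinge is stiff enough (0.03 N m) that the bail stays where it is left; a push along the bail tips the light pail.
- bail_grip (a point): Centre of the wooden sleeve (12 mm thick, 36 long, turns freely on the wire) on the bail's straight top, 95 mm from the hinge axis; y along the sleeve, z away from the hinge. The bail is one 5 mm wire bent to a square U 100 mm wide; its top wire is bare from 22 to 41 mm each side. On the arms' flats its centre lies 2.5 mm above fork_top, settled in the notches about 9.5 mm below, midway between the arms.
- stand: Fixed stand: foot 120 mm wide, 12 mm thick, from x = -75 to +25 mm; a 22 mm post; a grey clamp head 30 x 100 x 30 mm (top 241 mm up) that holds a sliding aluminium fork. Origin on the bench under the post axis, z up; the fork points along the stand's -x, roughly to the robot. It has two level arms, 8 mm thick, at y = -35 and +35 mm; flat tops run from the clamp to 34 mm past the notches.
- fork_top (a point): Point on the stand midway between the fork arms, level with their flat tops (235 mm above the bench), 65 mm in front of the post axis; axes as the stand's. Each arm has one V notch, 13 mm wide at the top, 8 at the bottom, 12 deep, both at the same x. The fork's reach differs each time: the notches lie 10 to 70 mm from this point toward the tips (-x), where is not measured: feel or look.
- bystander_shell: White moulded camera back shell with a board and loose leads, about 98 x 79 x 45 mm, loose on the bench to the left of the pail; origin under its centre. Leave it alone.
- bystander_cup: White ribbed cup, 71 mm wide and 62 mm high, loose on the bench to the right of the pail; origin under its centre. Leave it alone.

How it is judged:
By the outcome, as a careful person would: the job done as asked, in the order asked, and still so for the second after the job is handed in, with the robot touching nothing.
It also fails if it takes over 72 s, if anything falls off the work surface, if the arm or the gripper's body presses on something with over 40 N, if the wrist force passes 120 N, or if a joint passes its speed limit or range.

### The arm

A 7-joint arm with a two-finger parallel gripper is mounted at the origin on a cart in front of the work surface, level with it; the furniture and walls round the work are solid. World frame = base frame: x ahead of the robot, y to its left, z up, the work surface at z = 0. Lengths are in m, angles in degrees, forces in N, time in s.
With the tool pointing down it reaches from about 0.425 to 0.825 m from the base axis. Payload 3.6 kg.
Tool frame: the origin (TCP) lies on the centre line of the jaws, within the pads' length; the fingertips stand 11 mm ahead of it and the grasp point (between the pads) lies 8 mm behind it (env.tip_reach is the distance from the TCP to the fingertips, in m); z points along the fingers, y is the line along which they close (so a half turn about z gives the same grasp; the last joint's range is limited). The gripper opens to 93 mm and grips with 3 to 60 N. Pads are 15 mm wide; open, the fingers measure 128 mm over their backs; the gripper's body (75 mm by 188 mm) begins 65 mm behind the grasp point.
Start: joints at [72.393, 35.231, -0.722, 81.555, 0.464, 63.22, -2.315], TCP at [0.18, -0.625, 0.23] pointing down, gripper open.
Joint ranges: [-178.69, 178.69], [-17.37, 117.87], [-77.05, 75.6], [15.02, 138.74], [-78.02, 258.01], [0.78, 113.62], [-162.83, 162.83]. Speed limits (degrees/s): [159.86, 159.86, 180, 180, 180, 180, 180].

### API

Orientations are given as a 3x3 rotation matrix whose columns are the frame's x, y, z axes.
In Python, from rig import sensors, read_camera, camera_params, order, env gives the robot as it stands. The module is installed in compiled form; this text tells all that it offers.
- The arm moves only by the shell command python3 -m inch 'ROWS' [FORCE]. ROWS is JSON, a list of rows, each a list of 3 entries, a list of its own where there are three numbers: the opening, from -1 (shut) to 1 (fully open), then the shift along the tool's x, y, z in mm, then the turn, a rotation vector about the tool's x, y, z in rad. A call has exactly 8 rows; each row shifts and turns the commanded pose from where the row before left it, along the tool's axes as they then stand; what a row does not reach is not made up. A row lasts 1/8 s, in which the tool goes at most 62.5 mm and 10.7 degrees, less where a joint would pass 70% of its speed; a pose out of reach is approached as far as the arm can. A call with a gripper value outside its range is refused whole. The fingers move at their own pace and stop on an object; FORCE is the grip in N (left out, the last holds). Time passes only in rows, so rows that do not move let the fingers close, or fill a call up. It gives the time, the measured TCP pose, the force, the opening and the grip force at its end, in the units of the state.
- sensors.observe(): the state, without advancing time (a new reading comes with each control period).
- read_camera(name): name is "side" or "top"; returns the picture (480x640x3 uint8, blue, green, red); there is no depth.
- camera_params(name): a dict with "camera_matrix" (3x3 intrinsics, pixels), "rvec" (rotation vector, rad) and "tvec" (3), from world to camera coordinates, as OpenCV has them. Camera axes: x right, y down, z forward; pixel columns grow to the right and rows downward; lengths in m; the calibration is good to about 2 mm. A picture is of the moment at which its call begins. camera_params takes no time and is no camera call.
- order.job_done(): hands the job in; it is judged then, once.
The state is a dict: "time_s": time; "joint_pos": joint angles; "qd": joint speeds; "effort": joint torques, N m; "position": TCP position; "tool_rot": TCP orientation; "force": force on the tool from outside, world axes, zero at the start; "torque": the same for the moment, N m; "gripper_width": finger opening in m; "grip_force": force on a finger pad.
Only numpy, scipy, OpenCV 4.12 (cv2) and the standard library are available. Lean on these libraries where they do the work, as an engineer would, in place of code of your own. Each camera call takes 0.05 s, during which the arm holds its last target. There are 200 camera calls.

## Working session

There is one attempt and no reset: what is moved stays moved. The work goes in short steps, Python scripts to look and compute and a shell command to move; the robot and the scene stay as the last step left them, time stands still between calls to the robot, and variables do not carry over. Pictures are saved under pics/ and viewed, at most 10 in all, crops included, and the job is handed in when it is done.

```bash
mkdir -p pics; python3 - <<'E'
from rig import *
import cv2
s=sensors.observe();print(s)
for n in("side","top"):
    cv2.imwrite(f"pics/{n}0.png",read_camera(n));p=camera_params(n);print(n,p)
    import numpy as np
    R=cv2.Rodrigues(np.array(p['rvec'],float))[0];print(-R.T@np.array(p['tvec']).ravel())
E
```

```text
{'time_s': 0.0, 'joint_pos': array([72.39319243, 35.29029109, -0.7254231 , 81.63898785,  0.46498926,
       63.21980253, -2.31571036]), 'qd': array([ 0.06766662, -0.03073565,  0.03388024, -0.12036246,  0.06412878,
        0.02545014, -0.08804656]), 'effort': array([-4.89844001e-05, -4.58939695e+01,  2.09523411e-01, -1.65747464e+01,
       -6.09095930e-02,  2.04857119e-02,  2.26560987e-04]), 'position': array([ 0.17994869, -0.62381079,  0.22848273]), 'tool_rot': array([[ 9.60809142e-01,  2.77209774e-01, -7.30887580e-04],
       [ 2.77210736e-01, -9.60806032e-01,  2.44487920e-03],
       [-2.44967849e-05, -2.55167217e-03, -9.99996744e-01]]), 'force': array([-0.04403982,  0.28869236, -0.00817572]), 'torque': array([ 0.00239482, -0.00420275, -0.02398155]), 'grip_force': 0.0, 'gripper_width': 0.09294694507888365}
side {'camera_matrix': array([[572.58153351,   0.        , 319.57769076],
       [  0.        , 572.58153351, 239.54972482],
       [  0.        ,   0.        ,   1.        ]]), 'rvec': array([ 0.53600716, -2.47818165,  1.45196521]), 'tvec': array([0.50879499, 0.20705696, 1.52272627])}
[-0.051947    1.32659358  0.92622416]
top {'camera_matrix': array([[520.33816163,   0.        , 323.74350511],
       [  0.        , 520.33816163, 237.59042036],
       [  0.        ,   0.        ,   1.        ]]), 'rvec': array([ 2.02819585, -2.19203107,  0.22326424]), 'tvec': array([0.09870701, 0.54520697, 1.36103055])}
[0.25679181 0.0695441  1.44520568]
```

View pics/side0.png

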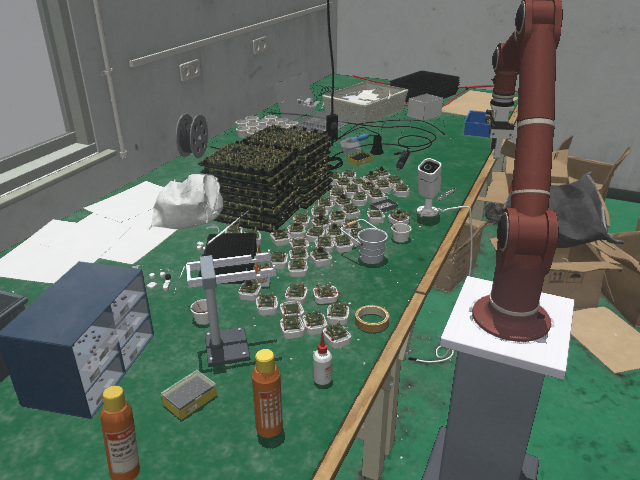

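View pics/top0.png

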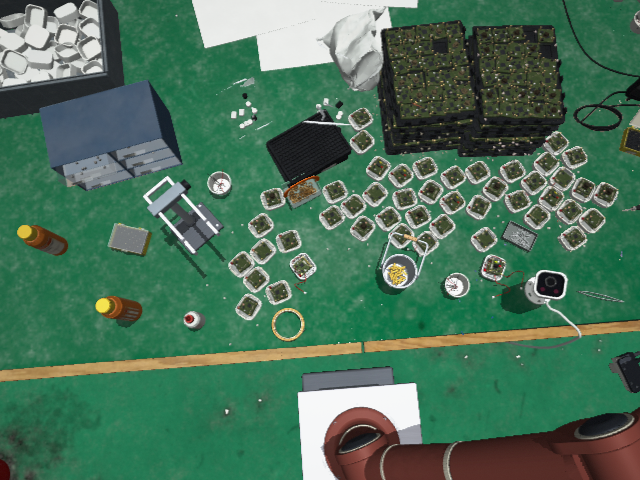

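Side view: pail near (372,245) with its bail folded away from the robot, and the fork at (230,270). Top view: pail at (398,270), sleeve about (410,238), stand about (180,210). Next I'll take enlarged crops.

```bash
python3 - <<'E'
import cv2,numpy as np
t=cv2.imread('pics/top0.png');s=cv2.imread('pics/side0.png')
a=cv2.resize(t[215:305,350:450],(0,0),fx=4,fy=4,interpolation=2)   # 400x360
b=cv2.resize(t[160:260,130:230],(0,0),fx=4,fy=4,interpolation=2) #400x400
c=np.zeros((400,800,3),np.uint8);c[:360,:400]=a;c[:,400:]=b;cv2.imwrite('pics/c1.png',c)
a=cv2.resize(s[205:275,330:420],(0,0),fx=4,fy=4,interpolation=2) #360x280
b=cv2.resize(s[215:370,180:290],(0,0),fx=3.8,fy=3.8,interpolation=2) #418x589
c=np.zeros((600,800,3),np.uint8);c[:280,:360]=a;c[:589,380:798]=b;cv2.imwrite('pics/c2.png',c)
E
```

```text
(no output)
```

View pics/c1.png

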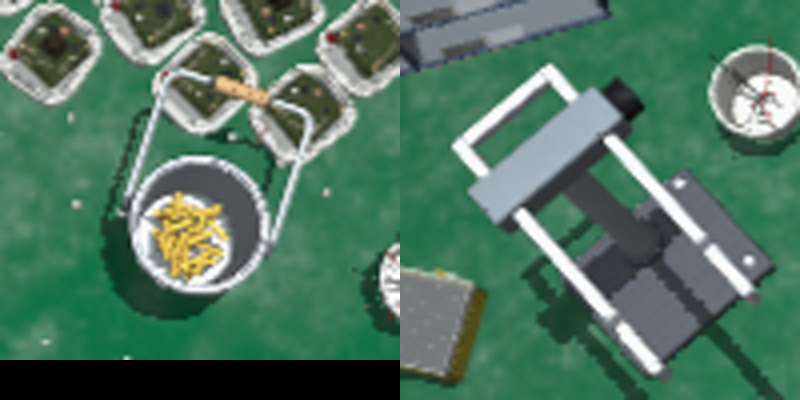

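View pics/c2.png

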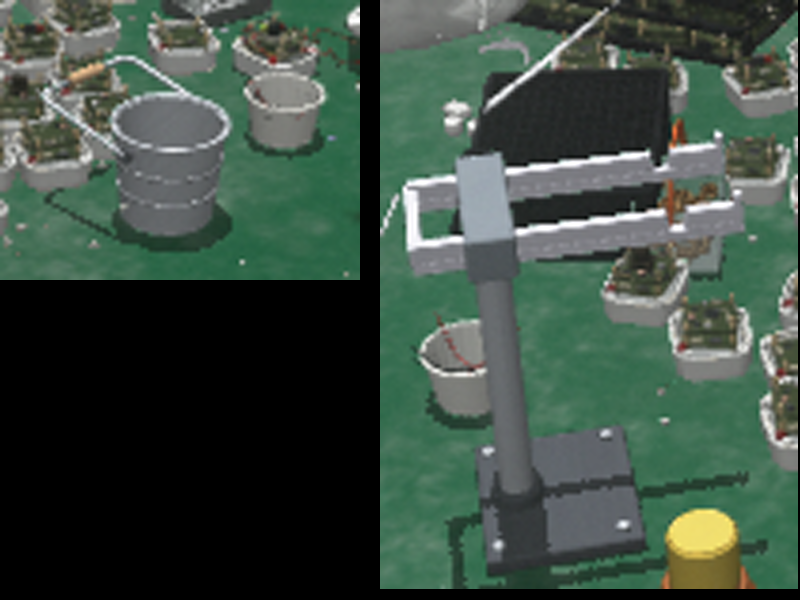

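Top crop: rim centre at (400,271), sleeve at (410.8,237.8), notches at (206.5,221.8) and (184.3,241.3), arm tips at (219,234) and (196,253.5). Side crop: sleeve at (351.8,222.5), near notch at about (254.5,268), far notch at about (256,259).

```bash
cat > h.py <<'E'
from rig import *
import cv2,numpy as np
def P(n):
    p=camera_params(n);return p['camera_matrix'],cv2.Rodrigues(p['rvec'])[0],p['tvec'].reshape(3,1)
def onz(n,u,z):
    K,R,t=P(n);c=(-R.T@t).ravel();d=R.T@np.linalg.inv(K)@np.array([*u,1.]);return c+d*(z-c[2])/d[2]
def tri(ut,us):
    M=[];
    for n in('top','side'):
        K,R,t=P(n);M.append(K@np.hstack([R,t]))
    X=cv2.triangulatePoints(M[0],M[1],np.array(ut,float).reshape(2,1),np.array(us,float).reshape(2,1));return (X[:3]/X[3]).ravel()
def proj(n,X):
    p=camera_params(n);return cv2.projectPoints(np.array(X,float).reshape(-1,3),p['rvec'],p['tvec'],p['camera_matrix'],None)[0].reshape(-1,2)
def st():
    s=sensors.observe();print(s['time_s'],s['position'].round(4),s['force'].round(2),s['torque'].round(2),'w',round(s['gripper_width'],4),s['grip_force'],'q',s['joint_pos'].round(1));print(s['tool_rot'].round(3));return s
E
python3 - <<'E'
from h import *
np.set_printoptions(precision=4,suppress=True)
rim=onz('top',(400,271.3),.08);print('rim',rim, 'side rim',onz('side',((171/4+330),125/4+205),.08))
S=tri((410.8,237.8),(351.8,222.5));print('sleeve',S,onz('top',(410.8,237.8),.085))
A=onz('top',(206.5,221.8),.235);B=onz('top',(184.3,241.3),.235);print('notch',A,B,np.linalg.norm(A-B),(A+B)/2)
TA=onz('top',(219.2,234.2),.235);TB=onz('top',(195.8,253.5),.235);print('tips',TA,TB,np.linalg.norm(TA-A),np.linalg.norm(TB-B))
print('tri notch',tri((206.5,221.8),(255.,268.)),tri((206.5,221.8),(256,259.5)),tri((184.3,241.3),(254.5,268.5)))
for c in((165,75),(308,118)):print('corner',onz('top',(c[0]/4+350,c[1]/4+215),.085))
E
```

```text
rim [ 0.4399 -0.1376  0.08  ] side rim [ 0.4413 -0.1334  0.08  ]
sleeve [ 0.5262 -0.1742  0.0899] [ 0.5266 -0.1752  0.085 ]
notch [0.5741 0.335  0.235 ] [0.5305 0.3892 0.235 ] 0.06953119386874601 [0.5523 0.3621 0.235 ]
tips [0.5413 0.3057 0.235 ] [0.4989 0.3626 0.235 ] 0.04400869538070831 0.04130626302691118
tri notch [0.5771 0.3399 0.203 ] [0.5734 0.3359 0.2248] [0.5357 0.3908 0.2381]
corner [ 0.5417 -0.1244  0.085 ]
corner [ 0.5052 -0.2161  0.085 ]
```

```bash
cat >> h.py <<'E'
from scipy.spatial.transform import Rotation as Ro
def plan(tcp,yaw_y,n):
    s=st();R0=s['tool_rot'];a=np.radians(yaw_y);y=np.array([np.cos(a),np.sin(a),0]);z=np.array([0,0,-1.]);Rt=np.c_[np.cross(y,z),y,z]
    w=Ro.from_matrix(R0.T@Rt).as_rotvec()/n;M=sum(R0@Ro.from_rotvec(w*k).as_matrix() for k in range(n))
    print('n',n,'shift',(np.linalg.solve(M,np.array(tcp)-s['position'])*1e3).round(2),'turn',w.round(4))
E
python3 -c "
from h import *
plan([.5265,-.1745,.2],-23,16)"
```

```text
0.1 [ 0.1799 -0.6239  0.2286] [ 0.79  0.24 -0.74] [-0.    0.01 -0.01] w 0.093 0.0 q [72.4 35.3 -0.7 81.6  0.5 63.2 -2.3]
[[ 0.961  0.277 -0.001]
 [ 0.277 -0.961  0.002]
 [-0.    -0.002 -1.   ]]
n 16 shift [35.8  -7.87  1.8 ] turn [-0.0001 -0.0001 -0.0555]
```

```bash
python3 -m inch '[[-0.23,[35.8,-7.9,1.8],[0,0,-0.0555]],[-0.23,[35.8,-7.9,1.8],[0,0,-0.0555]],[-0.23,[35.8,-7.9,1.8],[0,0,-0.0555]],[-0.23,[35.8,-7.9,1.8],[0,0,-0.0555]],[-0.23,[35.8,-7.9,1.8],[0,0,-0.0555]],[-0.23,[35.8,-7.9,1.8],[0,0,-0.0555]],[-0.23,[35.8,-7.9,1.8],[0,0,-0.0555]],[-0.23,[35.8,-7.9,1.8],[0,0,-0.0555]]]'
python3 -m inch '[[-0.23,[35.8,-7.9,1.8],[0,0,-0.0555]],[-0.23,[35.8,-7.9,1.8],[0,0,-0.0555]],[-0.23,[35.8,-7.9,1.8],[0,0,-0.0555]],[-0.23,[35.8,-7.9,1.8],[0,0,-0.0555]],[-0.23,[35.8,-7.9,1.8],[0,0,-0.0555]],[-0.23,[35.8,-7.9,1.8],[0,0,-0.0555]],[-0.23,[35.8,-7.9,1.8],[0,0,-0.0555]],[-0.23,[35.8,-7.9,1.8],[0,0,-0.0555]]]'
python3 -m inch '[[-0.23,[0,0,0],[0,0,0]],[-0.23,[0,0,0],[0,0,0]],[-0.23,[0,0,0],[0,0,0]],[-0.23,[0,0,0],[0,0,0]],[-0.23,[0,0,0],[0,0,0]],[-0.23,[0,0,0],[0,0,0]],[-0.23,[0,0,0],[0,0,0]],[-0.23,[0,0,0],[0,0,0]]]'
python3 - <<'E'
from h import *
plan([.526,-.1745,.082],-23,8)
t=read_camera('top');s=read_camera('side')
a=cv2.resize(t[205:305,350:450],(0,0),fx=4,fy=4,interpolation=2)
b=cv2.resize(s[175:275,320:420],(0,0),fx=4,fy=4,interpolation=2)
cv2.imwrite('pics/c3.png',np.hstack([a,b]))
p=sensors.observe()['position'];print(proj('top',p),proj('side',p))
E
```

```text
time_s: 1.1
position: [0.4045, -0.438, 0.2148]
tool_rot: [[0.748, 0.664, -0.0], [0.664, -0.748, 0.0], [-0.0, -0.001, -1.0]]
force: [0.6, 0.2, 0.4]
gripper_width: 0.036
grip_force: 0.0
time_s: 2.1
position: [0.5266, -0.1738, 0.2004]
tool_rot: [[0.39, 0.921, -0.001], [0.921, -0.39, 0.0], [-0.0, -0.001, -1.0]]
force: [0.9, -0.5, -0.4]
gripper_width: 0.0359
grip_force: 0.0
time_s: 3.1
position: [0.5266, -0.1749, 0.2009]
tool_rot: [[0.391, 0.92, -0.0], [0.92, -0.391, 0.0], [0.0, -0.0, -1.0]]
force: [-0.5, -0.1, -0.3]
gripper_width: 0.036
grip_force: 0.0
3.1 [ 0.5266 -0.1749  0.2009] [-0.55 -0.05 -0.32] [-0.07 -0.07 -0.01] w 0.036 0.0 q [ 26.7  29.3 -16.1  99.5   9.8  52.6 -16.5]
[[ 0.391  0.92  -0.   ]
 [ 0.92  -0.391  0.   ]
 [ 0.    -0.    -1.   ]]
n 8 shift [ 0.02 -0.08 14.86] turn [-0.     -0.     -0.0001]
[[418.10111625 228.04976835]] [[352.74213765 190.29293651]]
```

View pics/c3.png

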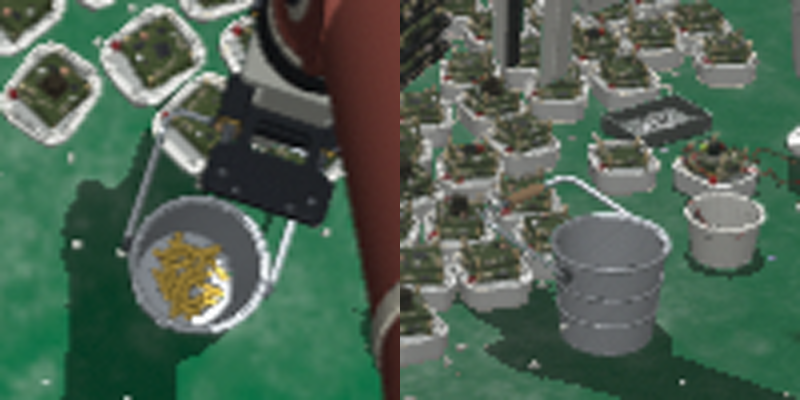

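The side crop shows the two fingers straddling directly above the sleeve, which sits at about (351,223) in the full picture. I'll descend and close gently.

```bash
python3 -m inch '[[-0.23,[0,0,20],[0,0,0]],[-0.23,[0,0,20],[0,0,0]],[-0.23,[0,0,20],[0,0,0]],[-0.23,[0,0,20],[0,0,0]],[-0.23,[0,0,15],[0,0,0]],[-0.23,[0,0,12],[0,0,0]],[-0.23,[0,0,8],[0,0,0]],[-0.23,[0,0,4],[0,0,0]]]'
python3 -m inch '[[-0.3,[0,0,0],[0,0,0]],[-0.5,[0,0,0],[0,0,0]],[-0.6,[0,0,0],[0,0,0]],[-0.7,[0,0,0],[0,0,0]],[-0.75,[0,0,0],[0,0,0]],[-0.8,[0,0,0],[0,0,0]],[-0.85,[0,0,0],[0,0,0]],[-0.9,[0,0,0],[0,0,0]]]' 4
python3 - <<'E'
from h import *
st()
t=read_camera('top');s=read_camera('side')
a=cv2.resize(t[205:305,350:450],(0,0),fx=4,fy=4,interpolation=2)
b=cv2.resize(s[175:275,320:420],(0,0),fx=4,fy=4,interpolation=2)
cv2.imwrite('pics/c4.png',np.hstack([a,b]))
E
```

```text
time_s: 4.2
position: [0.5266, -0.1749, 0.0816]
tool_rot: [[0.391, 0.92, 0.0], [0.92, -0.391, 0.0], [0.0, 0.0, -1.0]]
force: [-0.2, -0.2, 0.1]
gripper_width: 0.0355
grip_force: 0.0
time_s: 5.2
position: [0.5275, -0.1752, 0.0822]
tool_rot: [[0.391, 0.92, 0.002], [0.92, -0.391, -0.0], [0.0, 0.002, -1.0]]
force: [2.9, -1.0, 0.7]
gripper_width: 0.0117
grip_force: 4.0
5.2 [ 0.5275 -0.1752  0.0822] [ 2.86 -1.01  0.7 ] [-0.41 -0.77 -0.04] w 0.0117 4.000055529177189 q [ 24.6  38.2 -13.3 106.1  13.6  37.1 -19.8]
[[ 0.391  0.92   0.002]
 [ 0.92  -0.391 -0.   ]
 [ 0.     0.002 -1.   ]]
```

View pics/c4.png

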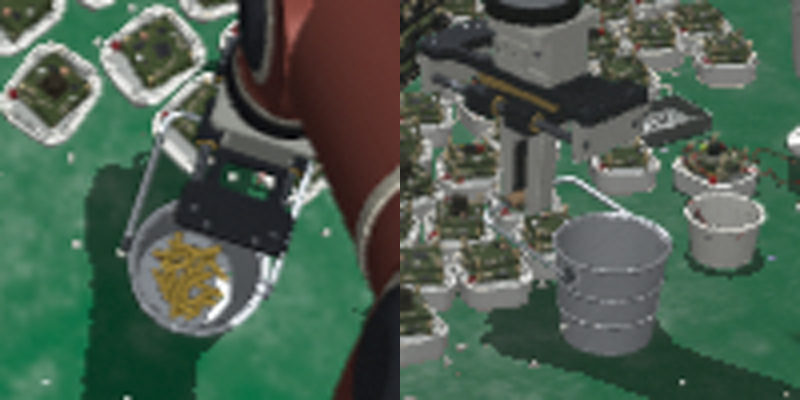

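Width 11.7 mm and 4 N show the sleeve is gripped. The 3 N outward reaction means I should relieve about 1.5 mm along tool +y.

```bash
python3 -m inch '[[-0.9,[0,0.8,0],[0,0,0]],[-0.9,[0,0.8,0],[0,0,0]],[-0.9,[0,0,0],[0,0,0]],[-0.9,[0,0,0],[0,0,0]],[-0.9,[0,0,0],[0,0,0]],[-0.9,[0,0,0],[0,0,0]],[-0.9,[0,0,0],[0,0,0]],[-0.9,[0,0,0],[0,0,0]]]'
python3 - <<'E'
import numpy as np
a=np.linspace(1.36,0,25);d=np.c_[np.diff(95*np.sin(a)),-np.diff(95*np.cos(a))]
print(np.round(d,1).tolist())
E
```

```text
time_s: 6.3
position: [0.528, -0.1755, 0.0819]
tool_rot: [[0.391, 0.92, -0.0], [0.92, -0.391, 0.0], [0.0, -0.0, -1.0]]
force: [2.1, -0.6, -0.7]
gripper_width: 0.0117
grip_force: 4.0
[[-1.3, -5.2], [-1.6, -5.1], [-1.9, -5.1], [-2.1, -4.9], [-2.4, -4.8], [-2.7, -4.7], [-2.9, -4.5], [-3.2, -4.3], [-3.4, -4.1], [-3.7, -3.9], [-3.9, -3.7], [-4.1, -3.5], [-4.3, -3.3], [-4.5, -3.0], [-4.6, -2.8], [-4.8, -2.5], [-4.9, -2.2], [-5.0, -1.9], [-5.1, -1.7], [-5.2, -1.4], [-5.3, -1.1], [-5.3, -0.8], [-5.4, -0.5], [-5.4, -0.2]]
```

```bash
python3 -m inch '[[-0.9,[0,0,-3],[0,0,0]],[-0.9,[0,-0.3,-4],[0,0,0]],[-0.9,[0,-1.2,-5],[0,0,0]],[-0.9,[0,-1.6,-5],[0,0,0]],[-0.9,[0,-2,-5],[0,0,0]],[-0.9,[0,-2.3,-4.8],[0,0,0]],[-0.9,[0,-2.5,-4.7],[0,0,0]],[-0.9,[0,-2.8,-4.5],[0,0,0]]]'
```

```text
time_s: 7.3
position: [0.5161, -0.1704, 0.1182]
tool_rot: [[0.391, 0.92, -0.0], [0.92, -0.391, 0.0], [0.0, -0.0, -1.0]]
force: [0.6, 0.7, -0.1]
gripper_width: 0.0118
grip_force: 4.0
```

```bash
python3 - <<'E'
import numpy as np
a=np.linspace(1.04,0,19);d=np.c_[np.diff(95*np.sin(a)),-np.diff(95*np.cos(a))]
print(np.round(d,1).tolist())
E
python3 -m inch '[[-0.9,[0,-2,-3],[0,0,0]],[-0.9,[0,-3,-4.6],[0,0,0]],[-0.9,[0,-3.2,-4.4],[0,0,0]],[-0.9,[0,-3.5,-4.2],[0,0,0]],[-0.9,[0,-3.8,-4],[0,0,0]],[-0.9,[0,-4,-3.7],[0,0,0]],[-0.9,[0,-4.2,-3.5],[0,0,0]],[-0.9,[0,0,0],[0,0,0]]]'
python3 -c "
from h import *
for i in range(1):st()"
```

```text
[[-2.9, -4.7], [-3.2, -4.5], [-3.4, -4.3], [-3.7, -4.1], [-3.9, -3.9], [-4.1, -3.6], [-4.3, -3.4], [-4.5, -3.1], [-4.7, -2.9], [-4.8, -2.6], [-5.0, -2.3], [-5.1, -2.0], [-5.2, -1.7], [-5.3, -1.4], [-5.4, -1.1], [-5.4, -0.8], [-5.5, -0.5], [-5.5, -0.2]]
time_s: 8.3
position: [0.4939, -0.1613, 0.1454]
tool_rot: [[0.391, 0.92, -0.001], [0.92, -0.391, -0.0], [-0.0, -0.001, -1.0]]
force: [-1.8, 1.1, -3.3]
gripper_width: 0.0116
grip_force: 4.0
8.3 [ 0.4939 -0.1613  0.1454] [-1.81  1.06 -3.26] [ 0.21  0.36 -0.06] w 0.0116 4.001819975674152 q [ 25.9  30.6 -15.2 108.6  11.4  42.4 -18.8]
[[ 0.391  0.92  -0.001]
 [ 0.92  -0.391 -0.   ]
 [-0.    -0.001 -1.   ]]
```

Slight pull along the bail of about 3.8 N, so I'll shorten the radius by about 2 mm and continue.

```bash

python3 -m inch '[[-0.9,[0,-1,1.5],[0,0,0]],[-0.9,[0,-3,0],[0,0,0]],[-0.9,[0,-4,-1.5],[0,0,0]],[-0.9,[0,-4.6,-2.8],[0,0,0]],[-0.9,[0,-4.7,-2.5],[0,0,0]],[-0.9,[0,-4.9,-2.3],[0,0,0]],[-0.9,[0,0,0],[0,0,0]],[-0.9,[0,0,0],[0,0,0]]]'
python3 -c "
from h import *
for i in range(1):st()"
```

```text
time_s: 9.3
position: [0.4744, -0.1525, 0.1538]
tool_rot: [[0.391, 0.92, 0.002], [0.92, -0.391, -0.0], [0.0, 0.002, -1.0]]
force: [1.6, -1.2, 5.1]
gripper_width: 0.0122
grip_force: 4.0
9.3 [ 0.4744 -0.1525  0.1538] [ 1.62 -1.19  5.05] [-0.24 -0.49 -0.03] w 0.0122 4.000675678253174 q [ 26.1  28.3 -15.6 111.4  11.1  41.7 -19. ]
[[ 0.391  0.92   0.002]
 [ 0.92  -0.391 -0.   ]
 [ 0.     0.002 -1.   ]]
```

```bash

python3 -m inch '[[-0.9,[0,-0.5,-1],[0,0,0]],[-0.9,[0,-4,-1.7],[0,0,0]],[-0.9,[0,-5,-1.9],[0,0,0]],[-0.9,[0,-5.2,-1.6],[0,0,0]],[-0.9,[0,-5.3,-1.2],[0,0,0]],[-0.9,[0,-5.3,-0.8],[0,0,0]],[-0.9,[0,0,0],[0,0,0]],[-0.9,[0,0,0],[0,0,0]]]'
python3 -c "
from h import *
for i in range(1):st()"
```

```text
time_s: 10.3
position: [0.4498, -0.1426, 0.1605]
tool_rot: [[0.391, 0.92, -0.002], [0.92, -0.391, 0.0], [-0.0, -0.002, -1.0]]
force: [0.3, 0.5, -2.7]
gripper_width: 0.0119
grip_force: 4.0
10.3 [ 0.4498 -0.1426  0.1605] [ 0.31  0.49 -2.71] [0.11 0.05 0.01] w 0.0119 3.9993366971611977 q [ 26.3  25.8 -16.  114.7  10.6  41.  -19.2]
[[ 0.391  0.92  -0.002]
 [ 0.92  -0.391  0.   ]
 [-0.    -0.002 -1.   ]]
```

```bash

python3 -m inch '[[-0.9,[0,-2,0.5],[0,0,0]],[-0.9,[0,-4,-0.2],[0,0,0]],[-0.9,[0,-4,0],[0,0,0]],[-0.9,[0,0,0],[0,0,0]],[-0.9,[0,0,0],[0,0,0]],[-0.9,[0,0,0],[0,0,0]],[-0.9,[0,0,0],[0,0,0]],[-0.9,[0,0,0],[0,0,0]]]'
python3 - <<'E'
from h import *
st()
t=read_camera('top');s=read_camera('side')
a=cv2.resize(t[215:305,350:450],(400,400),interpolation=2)
a=cv2.resize(t[205:305,350:450],(0,0),fx=4,fy=4,interpolation=2)
b=cv2.resize(s[175:275,320:420],(0,0),fx=4,fy=4,interpolation=2)
cv2.imwrite('pics/c5.png',np.hstack([a,b]))
for X in([.440,-.1365,.08],[.440,-.1365,.165],[.440,-.1365,0]):print(X,(proj('top',X)-[350,205])*4,(proj('side',X)-[320,175])*4+[400,0])
E
```

```text
time_s: 11.3
position: [0.4416, -0.1388, 0.1607]
tool_rot: [[0.391, 0.92, -0.0], [0.92, -0.391, 0.0], [0.0, -0.0, -1.0]]
force: [-0.2, 0.3, -3.3]
gripper_width: 0.0118
grip_force: 4.0
11.3 [ 0.4416 -0.1388  0.1607] [-0.23  0.31 -3.3 ] [ 0.12 -0.02 -0.04] w 0.0118 3.998609036207199 q [ 26.3  25.1 -16.1 116.1  10.5  40.2 -19.4]
[[ 0.391  0.92  -0.   ]
 [ 0.92  -0.391  0.   ]
 [ 0.    -0.    -1.   ]]
[0.44, -0.1365, 0.08] [[198.33225825 265.13198542]] [[613.96090897 243.57264445]]
[0.44, -0.1365, 0.165] [[216.93752633 245.37414882]] [[618.64337244 143.90958231]]
[0.44, -0.1365, 0] [[182.76566786 281.66290277]] [[609.75194358 333.15762089]]
```

View pics/c5.png

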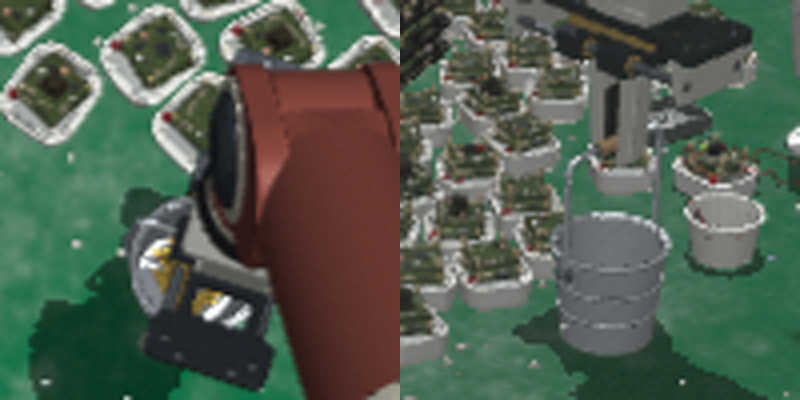

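The bail stands upright and the pail has not moved (rim centre at crop (613,243), as before). I'll firm the grip and then lift.

```bash

python3 -m inch '[[-0.9,[0,0,0],[0,0,0]],[-0.9,[0,0,0],[0,0,0]],[-0.9,[0,0,0],[0,0,0]],[-0.9,[0,0,-1],[0,0,0]],[-0.9,[0,0,-2],[0,0,0]],[-0.9,[0,0,-4],[0,0,0]],[-0.9,[0,0,-7],[0,0,0]],[-0.9,[0,0,-10],[0,0,0]]]' 25
python3 -m inch '[[-0.9,[0,0,-13],[0,0,0]],[-0.9,[0,0,-15],[0,0,0]],[-0.9,[0,0,-16],[0,0,0]],[-0.9,[0,0,-15],[0,0,0]],[-0.9,[0,0,-13],[0,0,0]],[-0.9,[0,0,-10],[0,0,0]],[-0.9,[0,0,-6],[0,0,0]],[-0.9,[0,0,-3],[0,0,0]]]'
python3 - <<'E'
from h import *
s=read_camera('side')
d=np.array([.77,.638])
p=np.array([.5523,.3621])-.11*d
plan([*p,sensors.observe()['position'][2]],40,24)
E
```

```text
time_s: 12.4
position: [0.4415, -0.1388, 0.1853]
tool_rot: [[0.391, 0.92, -0.0], [0.92, -0.391, 0.0], [-0.0, -0.0, -1.0]]
force: [0.4, -0.9, -6.2]
gripper_width: 0.0111
grip_force: 25.0
time_s: 13.4
position: [0.4415, -0.1388, 0.2759]
tool_rot: [[0.391, 0.92, -0.0], [0.92, -0.391, 0.0], [0.0, -0.0, -1.0]]
force: [1.0, -0.7, -6.9]
gripper_width: 0.0111
grip_force: 25.0
13.45 [ 0.4416 -0.1388  0.2761] [ 0.86  0.1  -5.6 ] [ 0.   -0.04  0.04] w 0.0111 24.995775818824768 q [ 28.7  16.5 -18.2 106.6   6.   57.8 -15.1]
[[ 0.391  0.92   0.   ]
 [ 0.92  -0.391  0.   ]
 [ 0.     0.    -1.   ]]
n 24 shift [18.59  3.49  0.  ] turn [ 0.     -0.     -0.0458]
```

```bash

python3 -m inch '[[-0.9,[3.7,0.7,0],[0,0,-0.0092]],[-0.9,[7.4,1.4,0],[0,0,-0.0183]],[-0.9,[11.2,2.1,0],[0,0,-0.0275]],[-0.9,[14.9,2.8,0],[0,0,-0.0366]],[-0.9,[18.6,3.5,0],[0,0,-0.0458]],[-0.9,[18.6,3.5,0],[0,0,-0.0458]],[-0.9,[18.6,3.5,0],[0,0,-0.0458]],[-0.9,[18.6,3.5,0],[0,0,-0.0458]]]'
python3 -m inch '[[-0.9,[18.6,3.5,0],[0,0,-0.0458]],[-0.9,[18.6,3.5,0],[0,0,-0.0458]],[-0.9,[18.6,3.5,0],[0,0,-0.0458]],[-0.9,[18.6,3.5,0],[0,0,-0.0458]],[-0.9,[18.6,3.5,0],[0,0,-0.0458]],[-0.9,[18.6,3.5,0],[0,0,-0.0458]],[-0.9,[18.6,3.5,0],[0,0,-0.0458]],[-0.9,[18.6,3.5,0],[0,0,-0.0458]]]'
python3 -m inch '[[-0.9,[18.6,3.5,0],[0,0,-0.0458]],[-0.9,[18.6,3.5,0],[0,0,-0.0458]],[-0.9,[18.6,3.5,0],[0,0,-0.0458]],[-0.9,[18.6,3.5,0],[0,0,-0.0458]],[-0.9,[18.6,3.5,0],[0,0,-0.0458]],[-0.9,[18.6,3.5,0],[0,0,-0.0458]],[-0.9,[18.6,3.5,0],[0,0,-0.0458]],[-0.9,[18.6,3.5,0],[0,0,-0.0458]]]'
python3 -m inch '[[-0.9,[14.9,2.8,0],[0,0,-0.0366]],[-0.9,[11.2,2.1,0],[0,0,-0.0275]],[-0.9,[7.4,1.4,0],[0,0,-0.0183]],[-0.9,[3.7,0.7,0],[0,0,-0.0092]],[-0.9,[0,0,0],[0,0,0]],[-0.9,[0,0,0],[0,0,0]],[-0.9,[0,0,0],[0,0,0]],[-0.9,[0,0,0],[0,0,0]]]'
python3 - <<'E'
from h import *
st()
t=read_camera('top');s=read_camera('side')
a=cv2.resize(t[170:290,150:250],(400,480),interpolation=2)
b=cv2.resize(s[200:320,205:305],(400,480),interpolation=2)
cv2.imwrite('pics/c6.png',np.hstack([a,b]))
E
```

```text
time_s: 14.45
position: [0.4934, -0.0365, 0.2757]
tool_rot: [[0.123, 0.992, -0.0], [0.992, -0.123, 0.0], [0.0, -0.0, -1.0]]
force: [-0.1, -0.5, -6.1]
gripper_width: 0.0115
grip_force: 25.0
time_s: 15.45
position: [0.5158, 0.1122, 0.2758]
tool_rot: [[-0.24, 0.971, -0.0], [0.971, 0.24, 0.0], [0.0, -0.0, -1.0]]
force: [-0.1, -0.1, -6.6]
gripper_width: 0.011
grip_force: 25.0
time_s: 16.45
position: [0.4835, 0.2592, 0.2758]
tool_rot: [[-0.572, 0.82, 0.0], [0.82, 0.572, 0.0], [0.0, 0.0, -1.0]]
force: [0.3, -0.6, -5.6]
gripper_width: 0.0112
grip_force: 25.0
time_s: 17.45
position: [0.4676, 0.292, 0.2758]
tool_rot: [[-0.642, 0.767, 0.0], [0.767, 0.642, 0.0], [0.0, 0.0, -1.0]]
force: [-0.8, 0.2, -7.3]
gripper_width: 0.0108
grip_force: 25.0
17.45 [0.4676 0.292  0.2758] [-0.78  0.23 -7.29] [ 0.01 -0.13  0.  ] w 0.0108 24.995632767677307 q [-10.   27.7 -37.6  93.5  18.2  65.1 -12.2]
[[-0.642  0.767  0.   ]
 [ 0.767  0.642  0.   ]
 [ 0.     0.    -1.   ]]
```

View pics/c6.png

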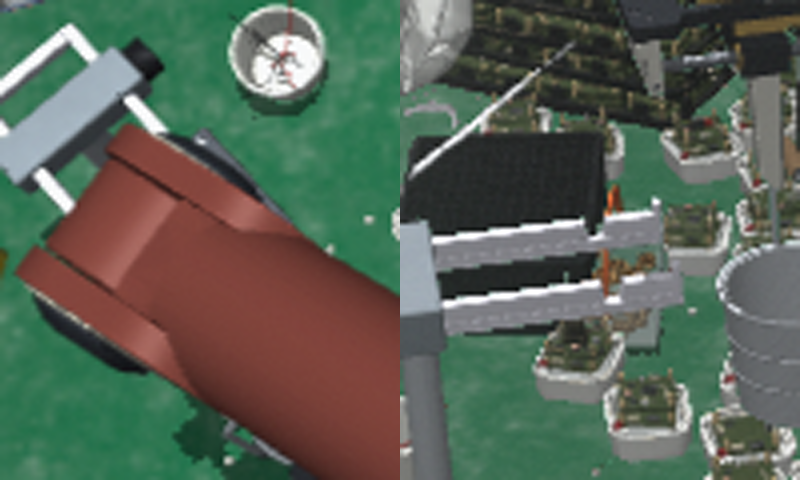

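Pail hangs upright at pre-approach. Side crop: far notch at about (597,230), full (254.2,257.5); near notch at about (607,298), full (256.7,274.5).

```bash
python3 - <<'E'
from h import *
A=onz('side',(254.2,257.5),.235);B=onz('side',(256.7,274.5),.235);print(A,B,(A+B)/2,np.linalg.norm(A-B))
# tip lips
print(proj('side',[[.5741,.335,.235],[.5305,.3892,.235]]))
# automated: profile of arm top edge in side picture
E
```

```text
[0.56927838 0.34452753 0.235     ] [0.52684928 0.40622038 0.235     ] [0.54806383 0.37537396 0.235     ] 0.07487480854266547
[[254.47106687 255.17208917]
 [259.08448888 270.41968437]]
```

```bash

python3 -m inch '[[-0.9,[1,3,0],[0,0,0]],[-0.9,[1,6,0],[0,0,0]],[-0.9,[1,9,0],[0,0,0]],[-0.9,[0,12,0],[0,0,0]],[-0.9,[0,14,0],[0,0,0]],[-0.9,[0,14,0],[0,0,0]],[-0.9,[0,14,0],[0,0,0]],[-0.9,[0,13,0],[0,0,0]]]'
python3 -m inch '[[-0.9,[0,11,0],[0,0,0]],[-0.9,[0,8,0],[0,0,0]],[-0.9,[0,5,0],[0,0,0]],[-0.9,[0,2.5,0],[0,0,0]],[-0.9,[0,0,0],[0,0,0]],[-0.9,[0,0,0],[0,0,0]],[-0.9,[0,0,0],[0,0,0]],[-0.9,[0,0,0],[0,0,0]]]'
python3 - <<'E'
from h import *
st()
t=read_camera('top');s=read_camera('side')
b=cv2.resize(s[200:300,190:290],(600,600),interpolation=2)
cv2.imwrite('pics/c7.png',b)
cv2.imwrite('pics/top7.png',t)
E
```

```text
time_s: 18.55
position: [0.5317, 0.3498, 0.2754]
tool_rot: [[-0.642, 0.767, -0.0], [0.767, 0.642, 0.0], [0.0, 0.0, -1.0]]
force: [0.3, 0.6, -5.7]
gripper_width: 0.0108
grip_force: 25.0
time_s: 19.55
position: [0.5509, 0.3659, 0.2759]
tool_rot: [[-0.642, 0.767, 0.0], [0.767, 0.642, -0.0], [-0.0, -0.0, -1.0]]
force: [-0.3, -1.0, -6.3]
gripper_width: 0.0114
grip_force: 25.0
19.55 [0.5509 0.3659 0.2759] [-0.34 -0.98 -6.3 ] [-0.06 -0.12 -0.02] w 0.0114 24.995638132095337 q [-17.2  37.9 -35.1  74.7  21.6  73.9 -12.5]
[[-0.642  0.767  0.   ]
 [ 0.767  0.642 -0.   ]
 [-0.    -0.    -1.   ]]
```

View pics/c7.png

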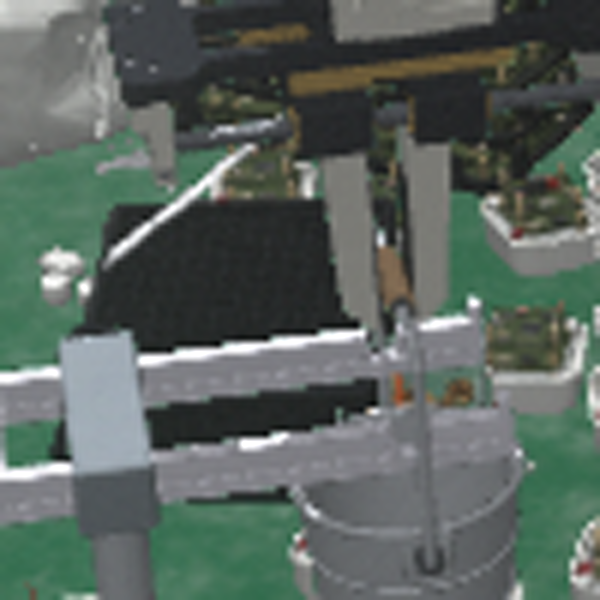

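```bash
python3 - <<'E'
from h import *
p=np.array([.5509,.3659]);n=np.array([-.642,.767])
for z in(.28,.235):
    for k in(-.05,-.035,.035,.05):print(z,k,(proj('side',[*(p+k*n),z])-[190,200])*6)
E
```

```text
0.28 -0.05 [[369.72175785 218.10944421]]
0.28 -0.035 [[376.12940645 236.16672756]]
0.28 0.035 [[407.72103301 325.19454221]]
0.28 0.05 [[414.8769535  345.36051758]]
0.235 -0.05 [[376.84379943 317.55220843]]
0.235 -0.035 [[383.21385004 336.24733514]]
0.235 0.035 [[414.59151096 428.33598296]]
0.235 0.05 [[421.69236758 449.17591382]]
```

Side crop: the wire lies over the far notch, which is at about (383,348) against a predicted (383,336), and the near notch is hidden behind the bail. I'll lower it and feel for contact.

```bash

python3 -m inch '[[-0.9,[0,0,3],[0,0,0]],[-0.9,[0,0,6],[0,0,0]],[-0.9,[0,0,8],[0,0,0]],[-0.9,[0,0,8],[0,0,0]],[-0.9,[0,0,6],[0,0,0]],[-0.9,[0,0,4],[0,0,0]],[-0.9,[0,0,2],[0,0,0]],[-0.9,[0,0,1],[0,0,0]]]'
python3 -m inch '[[-0.9,[0,0,0.5],[0,0,0]],[-0.9,[0,0,0.5],[0,0,0]],[-0.9,[0,0,0.5],[0,0,0]],[-0.9,[0,0,0.5],[0,0,0]],[-0.9,[0,0,0.5],[0,0,0]],[-0.9,[0,0,0.5],[0,0,0]],[-0.9,[0,0,0.5],[0,0,0]],[-0.9,[0,0,0],[0,0,0]]]'
```

```text
time_s: 20.65
position: [0.5511, 0.3662, 0.2379]
tool_rot: [[-0.642, 0.767, 0.0], [0.767, 0.642, 0.0], [0.0, 0.0, -1.0]]
force: [-0.7, 0.5, -5.5]
gripper_width: 0.0109
grip_force: 25.0
time_s: 21.65
position: [0.551, 0.366, 0.2343]
tool_rot: [[-0.642, 0.767, -0.0], [0.767, 0.642, -0.0], [0.0, -0.0, -1.0]]
force: [-0.7, -0.3, -6.0]
gripper_width: 0.0111
grip_force: 25.0
```

```bash

python3 -m inch '[[-0.9,[0,0,0.5],[0,0,0]],[-0.9,[0,0,0.5],[0,0,0]],[-0.9,[0,0,0.5],[0,0,0]],[-0.9,[0,0,0.5],[0,0,0]],[-0.9,[0,0,0],[0,0,0]],[-0.9,[0,0,0],[0,0,0]],[-0.9,[0,0,0],[0,0,0]],[-0.9,[0,0,0],[0,0,0]]]'
```

```text
time_s: 22.65
position: [0.551, 0.366, 0.2323]
tool_rot: [[-0.642, 0.767, 0.0], [0.767, 0.642, 0.0], [0.0, 0.0, -1.0]]
force: [-0.2, 0.3, -5.6]
gripper_width: 0.0113
grip_force: 25.0
```

```bash

python3 -m inch '[[-0.9,[0,0,0.5],[0,0,0]],[-0.9,[0,0,0.5],[0,0,0]],[-0.9,[0,0,0.5],[0,0,0]],[-0.9,[0,0,0],[0,0,0]],[-0.9,[0,0,0],[0,0,0]],[-0.9,[0,0,0],[0,0,0]],[-0.9,[0,0,0],[0,0,0]],[-0.9,[0,0,0],[0,0,0]]]'; python3 -c "
from h import *
st()"
```

```text
time_s: 23.65
position: [0.551, 0.3661, 0.2308]
tool_rot: [[-0.642, 0.767, 0.0], [0.767, 0.642, 0.0], [0.0, 0.0, -1.0]]
force: [-0.2, 0.2, -7.3]
gripper_width: 0.011
grip_force: 25.0
23.65 [0.551  0.3661 0.2308] [-0.19  0.19 -7.31] [-0.02 -0.17 -0.02] w 0.011 24.995588958263397 q [-17.2  39.8 -34.4  78.6  22.9  68.5 -13.9]
[[-0.642  0.767  0.   ]
 [ 0.767  0.642  0.   ]
 [ 0.     0.    -1.   ]]
```

No contact on the flats, so it's probably already entering the notches. Continuing.

```bash

python3 -m inch '[[-0.9,[0,0,0.5],[0,0,0]],[-0.9,[0,0,0.5],[0,0,0]],[-0.9,[0,0,0.5],[0,0,0]],[-0.9,[0,0,0.5],[0,0,0]],[-0.9,[0,0,0.5],[0,0,0]],[-0.9,[0,0,0],[0,0,0]],[-0.9,[0,0,0],[0,0,0]],[-0.9,[0,0,0],[0,0,0]]]'
```

```text
time_s: 24.65
position: [0.551, 0.3661, 0.2284]
tool_rot: [[-0.642, 0.767, 0.0], [0.767, 0.642, 0.0], [0.0, 0.0, -1.0]]
force: [-0.7, 0.0, -7.0]
gripper_width: 0.0113
grip_force: 25.0
```

```bash

python3 -m inch '[[-0.9,[0,0,0.5],[0,0,0]],[-0.9,[0,0,0.5],[0,0,0]],[-0.9,[0,0,0.5],[0,0,0]],[-0.9,[0,0,0.5],[0,0,0]],[-0.9,[0,0,0],[0,0,0]],[-0.9,[0,0,0],[0,0,0]],[-0.9,[0,0,0],[0,0,0]],[-0.9,[0,0,0],[0,0,0]]]'
```

```text
time_s: 25.65
position: [0.551, 0.366, 0.2263]
tool_rot: [[-0.642, 0.767, 0.0], [0.767, 0.642, 0.0], [0.0, 0.0, -1.0]]
force: [0.4, 1.2, -6.9]
gripper_width: 0.0112
grip_force: 25.0
```

```bash

python3 -m inch '[[-0.9,[0,0,0.5],[0,0,0]],[-0.9,[0,0,0.5],[0,0,0]],[-0.9,[0,0,0.5],[0,0,0]],[-0.9,[0,0,0.5],[0,0,0]],[-0.9,[0,0,0],[0,0,0]],[-0.9,[0,0,0],[0,0,0]],[-0.9,[0,0,0],[0,0,0]],[-0.9,[0,0,0],[0,0,0]]]'
```

```text
time_s: 26.65
position: [0.551, 0.366, 0.2243]
tool_rot: [[-0.642, 0.767, 0.0], [0.767, 0.642, -0.0], [-0.0, 0.0, -1.0]]
force: [-0.1, -1.5, -5.5]
gripper_width: 0.0111
grip_force: 25.0
```

```bash

python3 -m inch '[[-0.9,[0,0,0.5],[0,0,0]],[-0.9,[0,0,0.5],[0,0,0]],[-0.9,[0,0,0.5],[0,0,0]],[-0.9,[0,0,0],[0,0,0]],[-0.9,[0,0,0],[0,0,0]],[-0.9,[0,0,0],[0,0,0]],[-0.9,[0,0,0],[0,0,0]],[-0.9,[0,0,0],[0,0,0]]]'
```

```text
time_s: 27.65
position: [0.5511, 0.366, 0.2229]
tool_rot: [[-0.642, 0.767, 0.0], [0.767, 0.642, 0.0], [-0.0, 0.0, -1.0]]
force: [0.6, -1.5, -4.7]
gripper_width: 0.0112
grip_force: 25.0
```

```bash

python3 -m inch '[[-0.9,[0,0,0.5],[0,0,0]],[-0.9,[0,0,0.5],[0,0,0]],[-0.9,[0,0,0.5],[0,0,0]],[-0.9,[0,0,0],[0,0,0]],[-0.9,[0,0,0],[0,0,0]],[-0.9,[0,0,0],[0,0,0]],[-0.9,[0,0,0],[0,0,0]],[-0.9,[0,0,0],[0,0,0]]]'
python3 - <<'E'
from h import *
st()
s=read_camera('side')
b=cv2.resize(s[200:300,190:290],(600,600),interpolation=2)
cv2.imwrite('pics/c8.png',b)
E
```

```text
time_s: 28.65
position: [0.5512, 0.3661, 0.2218]
tool_rot: [[-0.642, 0.767, 0.001], [0.767, 0.642, 0.0], [-0.0, 0.001, -1.0]]
force: [0.1, -2.2, 1.7]
gripper_width: 0.0111
grip_force: 25.0
28.65 [0.5512 0.3661 0.2218] [ 0.09 -2.19  1.69] [-0.61 -0.1   0.03] w 0.0111 24.997080266475677 q [-17.3  40.2 -34.3  79.4  23.2  67.4 -14.2]
[[-0.642  0.767  0.001]
 [ 0.767  0.642  0.   ]
 [-0.     0.001 -1.   ]]
```

View pics/c8.png

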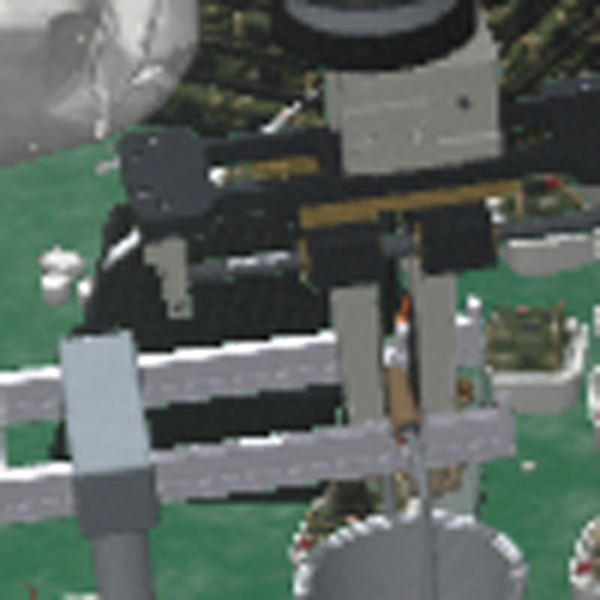

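The wire is in the notches and they carry the weight (Fz went from -6 to +1.7 N, about 13 mm below the flats contact level minus tolerance). I'll release gently without rising and see how it settles.

```bash

python3 -m inch '[[-0.76,[0,0,0],[0,0,0]],[-0.74,[0,0,0],[0,0,0]],[-0.7,[0,0,0],[0,0,0]],[-0.65,[0,0,0],[0,0,0]],[-0.55,[0,0,0],[0,0,0]],[-0.45,[0,0,0],[0,0,0]],[-0.35,[0,0,0],[0,0,0]],[-0.3,[0,0,0],[0,0,0]]]' 4
python3 -m inch '[[-0.3,[0,0,-1],[0,0,0]],[-0.3,[0,0,-3],[0,0,0]],[-0.3,[0,0,-6],[0,0,0]],[-0.3,[0,0,-10],[0,0,0]],[-0.3,[0,0,-14],[0,0,0]],[-0.3,[0,0,-18],[0,0,0]],[-0.3,[0,0,-20],[0,0,0]],[-0.3,[0,0,-16],[0,0,0]]]'
python3 -m inch '[[-0.3,[0,0,-14],[0,0,0]],[-0.3,[0,-10,-10],[0,0,0]],[-0.3,[0,-20,0],[0,0,0]],[-0.3,[0,-30,0],[0,0,0]],[-0.3,[0,-30,0],[0,0,0]],[-0.3,[0,-30,0],[0,0,0]],[-0.3,[0,-20,0],[0,0,0]],[-0.3,[0,-8,0],[0,0,0]]]'
python3 - <<'E'
from h import *
st()
s=read_camera('side');t=read_camera('top');cv2.imwrite('pics/top9.png',t)
b=cv2.resize(s[215:315,190:290],(500,500),interpolation=2)
cv2.imwrite('pics/c9.png',b)
E
```

```text
time_s: 29.7
position: [0.551, 0.3661, 0.2213]
tool_rot: [[-0.642, 0.767, 0.0], [0.767, 0.642, 0.0], [0.0, 0.0, -1.0]]
force: [0.3, 1.3, 0.1]
gripper_width: 0.0322
grip_force: 0.0
time_s: 30.7
position: [0.5511, 0.3664, 0.3113]
tool_rot: [[-0.642, 0.767, 0.001], [0.767, 0.642, 0.001], [0.0, 0.002, -1.0]]
force: [-0.5, -0.7, 0.2]
gripper_width: 0.0322
grip_force: 0.0
time_s: 31.7
position: [0.4365, 0.27, 0.3336]
tool_rot: [[-0.642, 0.767, 0.0], [0.767, 0.642, -0.001], [-0.001, -0.0, -1.0]]
force: [0.3, -0.3, 0.8]
gripper_width: 0.0326
grip_force: 0.0
31.7 [0.4365 0.27   0.3336] [ 0.26 -0.29  0.76] [ 0.01 -0.11 -0.02] w 0.0326 0.0 q [ -7.   21.3 -39.2  93.3  14.2  70.4  -9.1]
[[-0.642  0.767  0.   ]
 [ 0.767  0.642 -0.001]
 [-0.001 -0.    -1.   ]]
```

View pics/c9.png

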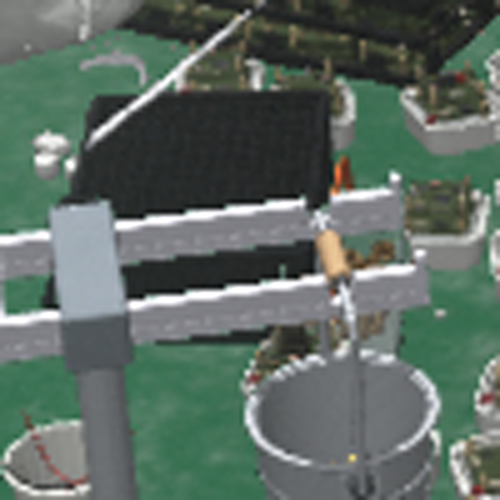

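Side crop: the sleeve is at about (333,256), with the wire entering the far notch at (318,220) and the near notch at (345,290). I'll check that against the settled height.

```bash
python3 - <<'E'
from h import *
p=np.array([.551,.366]);n=np.array([-.642,.767])
for z in(.2255,.2375):
    for k in(-.035,-.018,0,.018,.035,.05):print(z,k,((proj('side',[*(p+k*n),z])-[190,215])*5).round(0))
print('rim',((proj('side',[*p,z-.085-.012])-[190,215])*5))
t=cv2.imread('pics/top9.png');s=read_camera('side')
a=cv2.resize(t[190:270,160:240],(400,400),interpolation=2)
b=cv2.resize(s[245:285,235:275],(400,400),interpolation=2)
cv2.imwrite('pics/c10.png',np.hstack([a,b]))
E
```

```text
0.2255 -0.035 [[320. 223.]]
0.2255 -0.018 [[326. 241.]]
0.2255 0 [[333. 260.]]
0.2255 0.018 [[340. 280.]]
0.2255 0.035 [[346. 300.]]
0.2255 0.05 [[352. 317.]]
0.2375 -0.035 [[319. 201.]]
0.2375 -0.018 [[325. 219.]]
0.2375 0 [[332. 238.]]
0.2375 0.018 [[338. 258.]]
0.2375 0.035 [[345. 277.]]
0.2375 0.05 [[351. 295.]]
rim [[343.45478782 411.70302225]]
```

View pics/c10.png

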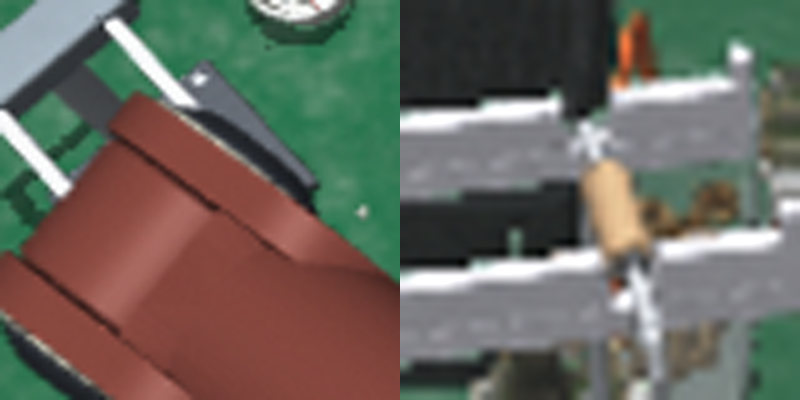

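The wire lies down in both notches: the sleeve matches the settled height, and the far notch gap at (585,130) and the near one at (635,270) both hold it. Handing in.

```bash
python3 -c "
from rig import *
print(order.job_done())"
```

```text
the job is handed in; nothing more can be done
None
```

The bail was raised with the pail still standing on the bench, and the pail now hangs by its wire in both fork notches with the arm clear; I handed it in at about 32 s, but viewed 12 pictures against the limit of 10.

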